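Weigh a two-piece casting on the spring scale

ROBOT

A 6-joint arm with a two-finger parallel gripper is mounted at the origin on the work surface. World frame = base frame: x ahead of the robot, y to its left, z up, the work surface at z = 0. Lengths are in m, angles in rad, forces in N, time in s.
With the tool pointing down it reaches from about 0.375 to 0.9 m from the base axis. Payload 3.1 kg.
Tool frame: the origin (TCP) lies on the centre line of the jaws, within the pads' length; the fingertips stand ahead of it and the grasp point (between the pads) lies 3 mm ahead of it (robot.tip_reach is the z of the fingertips in the tool frame, in m); z points along the fingers, y is the line along which they close (so a half turn about z gives the same grasp; the last joint's range is limited). The gripper opens to 87 mm and grips with 3 to 60 N. Pads are 19 mm wide; open, the fingers measure 117 mm over their backs; the gripper's body (75 mm by 190 mm) begins 51 mm behind the grasp point.
Start: joints at [-1.294, 0.527, 1.433, -0, 1.181, -0.178], TCP at [0.275, -0.561, 0.245] pointing down, gripper open.
Joint ranges: [-3.08, 3.08], [-0.75, 2.2], [0.22, 2.44], [-1.43, 4.57], [0, 2.65], [-2.85, 2.85]. Speed limits (rad/s): [2.79, 2.79, 3.14, 3.14, 3.14, 3.14].

INTERFACE

Orientations are given as a unit quaternion [x, y, z, w].
In Python, from rig import sensors, eyes, ticket, robot gives the robot as it stands.
- The arm moves only by the tool drive_tool, never from a script. Its argument "deltas" is a list that holds one entry, the list of rows, each a list of 6 numbers: the shift along the tool's x, y, z in mm, then the turn, a rotation vector about the tool's x, y, z in rad. A call has 1 to 8 rows; each row shifts and turns the commanded pose from where the row before left it, along the tool's axes as they then stand; what a row does not reach is not made up. A row lasts 1/12 s, in which the tool goes at most 41.7 mm and 7.16 degrees, less where a joint would pass 70% of its speed; a pose out of reach is approached as far as the arm can. A call is refused whole if a number of a shift passes 41.7 or a number of a turn 0.125, either way. A call with a gripper value outside its range is refused whole. "gripper" is the opening in per cent of the stroke, from 0 (shut) to 100 (fully open), set as the call begins (left out, the last holds). The fingers move at their own pace and stop on an object; "squeeze" is the grip in N (left out, the last holds). Time passes only in rows, so rows that do not move let the fingers close. It gives the time, the measured TCP pose, the force, the opening and the grip force at its end, in the units of the state.
- sensors.get_obs(): the state, without advancing time (a new reading comes with each control period).
- eyes.camera(name): name is "scene" or "top" or "wrist"; returns a dict with "img" (420x560x3 uint8, red, green, blue), "fov_y" (degrees; the focal length in pixels is half the picture's height over the tangent of half this angle, whatever the lens; pixels are square), "cx", "cy" (the principal point, pixels), "xyz" and "attitude" of the camera in the world; the wrist camera has in their place "hand_eye" (4x4, takes a point from camera to tool coordinates, whose origin is the TCP and whose axes are the flange's). Camera axes: x right, y up, looking along -z (the intrinsics and any distortion apply to the point x, -y, -z); pixel columns grow to the right and rows downward; lengths in m; the calibration is good to about 2 mm. A picture is of the moment at which its call begins: read the wrist's pose just before it. There is no depth.
- ticket.hand_in(): hands the job in; it is judged then, once.
The state is a dict: "time": time; "q": joint angles; "joint_velocities": joint speeds; "joint_torque": joint torques, N m; "position": TCP position; "tool_rot": TCP orientation; "ft_force": force on the tool from outside, world axes, zero at the start; "moment": the same for the moment, N m; "grip_width": finger opening in m; "grip_force": force on a finger pad.
Only numpy, scipy, OpenCV 4.12 (cv2) and the standard library are available. Lean on these libraries where they do the work, as an engineer would, in place of code of your own. Each camera call takes 0.05 s, during which the arm holds its last target. There are 200 camera calls.

TASK

Weigh the two-piece casting on the bench spring scale: first stand the wide plinth alone in the middle of the pan, inside the ring marked on it, and let go; then stand the small figure upright in the middle of the plinth, not overhanging its top, and let go. The pieces differ in weight from one casting to the next, so lower each one slowly and keep hold of it until the sprung pan carries all of its weight: the pan must sink gently and never drop, jump or bounce. Leave the pot, the plaster mould and the putty knife where they lie.

Things in the scene. Friction and masses are not known exactly. Their poses are not given: they have to be found in the camera images.
- plinth: Dark grey cast-resin plinth, loose, standing on the table: a round foot 68 mm across and 8 mm high, and on it a drum 54 mm across up to the flat top at 45 mm. Origin: centre of its underside, z up. Weighs 0.14 to 0.45 kg (hollow or solid, cannot be seen).
- figure: Dark grey cast-resin figure, loose, standing on the table: a round foot 40 mm across and 9 mm high, a cylindrical body 32 mm across from 9 to 62 mm, a narrow neck, and a ball head 26 mm across that ends at 90 mm. Origin: centre of its underside, z up. Weighs 0.09 to 0.31 kg (cannot be seen).
- scale: Spring scale, fixed to the table: a grey housing 150 x 150 mm, its top 75 mm above the table, with a round steel pan over it on a stem. Origin: centre of the housing's underside, z up; a graduated strip is on its +x side.
- pan_center (a point): Centre of the pan's flat upper face; moves with the pan. The pan is 150 mm across and 6 mm thick, with no rim; its upper face is 146 mm above the table when empty. A thin dark ring 86 mm across is marked round the centre (8 mm or more of error takes the plinth's foot to or over it).
- pan (a joint): How far the pan has sunk, m: 0 empty, at most 0.055. It sinks straight down, without tilting, against a spring of 150 N/m (6.5 mm per 100 g), lightly damped. A pan that moves faster than 60 mm/s, either way, counts as dropped or bouncing: a piece released some 3 to 5 mm or more above or below where the spring carries its weight, or set down fast, does that.
- pot: Bystander: red plastic scoop pot, 104 mm across, 60 mm high, with a flat handle along its +x. Origin: centre of its underside.
- plaster_mould: Bystander: rounded off-white plaster mould, 124 mm across, 62 mm high. Origin: centre of its underside.
- putty_knife: Bystander: putty knife 280 mm long lying flat beyond the scale, handle to its own -x. Origin: under its middle.
There are look-alikes about, which are no part of the job. Leave any green look-alike of the scale alone. What is shaped like the plinth but pink is not meant.

How it is judged:
By the outcome, as a careful person would: the job done as asked, in the order asked, and still so for the second after the job is handed in, with the robot touching nothing.
It also fails if it takes over 72 s, if anything falls off the work surface, if the arm or the gripper's body presses on something with over 40 N, if the wrist force passes 120 N, or if a joint passes its speed limit or range.

## Working session

There is one attempt and no reset: what is moved stays moved. The work goes in short steps, Python scripts to look and compute and a tool call to move; the robot and the scene stay as the last step left them, time stands still between calls to the robot, and variables do not carry over. Pictures are saved under pics/ and viewed, at most 10 in all, crops included, and the job is handed in when it is done.

Besides the shell and the picture viewer there is one more tool, called after ">>>" as name([rows], argument=value, ...), one row to a line, values as JSON. drive_tool: Moves the arm, as the interface text tells. Its arguments: {"type":"object","properties":{"deltas":{"type":"array"},"gripper":{"type":"number"},"squeeze":{"type":"number"}},"required":["deltas"]}

```bash
mkdir -p pics; ls; cat > h.py <<'E'
import numpy as np, cv2
from scipy.spatial.transform import Rotation as R
from rig import sensors, eyes, ticket, robot
def cam(name):
    o=sensors.get_obs(); c=eyes.camera(name); c['o']=o; return c
def save(c,fn,crop=None,k=1):
    im=c['img'][:,:,::-1]
    if crop: x0,y0,x1,y1=crop; im=im[y0:y1,x0:x1]
    cv2.imwrite('pics/'+fn,cv2.resize(im,None,fx=k,fy=k,interpolation=cv2.INTER_CUBIC))
def pose(c):
    if 'hand_eye' in c:
        H=np.array(c['hand_eye']); Rt=R.from_quat(c['o']['tool_rot']).as_matrix()
        return Rt@H[:3,:3], Rt@H[:3,3]+np.array(c['o']['position'])
    a=np.array(c['attitude']); Rm=R.from_quat(a).as_matrix() if a.size==4 else a.reshape(3,3)
    return Rm,np.array(c['xyz'])
def f(c): return 210/np.tan(np.radians(c['fov_y'])/2)
def und(c,u,v):
    return np.array([(u-c['cx'])/f(c),(v-c['cy'])/f(c)])
def pt(c,u,v,z):
    Rm,p=pose(c); x,y=und(c,u,v); d=Rm@np.array([x,-y,-1]); return p+d*(z-p[2])/d[2]
def px(c,P):
    Rm,p=pose(c); q=Rm.T@(np.array(P)-p); return c['cx']+f(c)*q[0]/-q[2], c['cy']-f(c)*q[1]/-q[2]
E
python3 - <<'E'
from h import *
for n in ['scene','top']:
    c=cam(n); save(c,n+'0.png',k=1.4); print(n,{k:v for k,v in c.items() if k not in('img','o')})
c=cam('wrist');print({k:v for k,v in c.items() if k!='img'}); print(robot.tip_reach)
E
```

```text
pics
scene {'fov_y': 46.657350820248936, 'cx': 279.55107749518197, 'cy': 214.1166989989968, 'xyz': array([ 1.12174026, -0.62322516,  0.88969292]), 'attitude': array([0.37998493, 0.14993992, 0.33231168, 0.85011671])}
top {'fov_y': 43.39835879304816, 'cx': 281.21059688909577, 'cy': 212.87471417235702, 'xyz': array([0.36614056, 0.00321142, 1.48701966]), 'attitude': array([-0.04832161,  0.03467917,  0.71290413, -0.69873463])}
{'fov_y': 64.01361578703707, 'cx': 277.08165483575334, 'cy': 208.43482439353963, 'hand_eye': array([[-4.45228844e-04,  9.64125634e-01,  2.65445973e-01,
         7.27406525e-02],
       [ 9.99999900e-01,  4.20836005e-04,  1.48768579e-04,
        -2.46308233e-04],
       [ 3.17223777e-05,  2.65446012e-01, -9.64125725e-01,
        -1.40688811e-01],
       [ 0.00000000e+00,  0.00000000e+00,  0.00000000e+00,
         1.00000000e+00]]), 'o': {'time': 0.1, 'q': array([-1.29451899e+00,  5.28362626e-01,  1.43375732e+00,  5.25298228e-06,
        1.18138522e+00, -1.78507788e-01]), 'joint_velocities': array([-3.45273535e-05, -2.74791839e-03, -3.58567311e-03, -4.75129964e-04,
        2.13907501e-03,  2.36037246e-03]), 'joint_torque': array([-8.06159660e-04, -4.40989816e+01, -1.77148980e+01,  6.35416643e-02,
        5.34126547e-02, -3.54115014e-05]), 'position': array([ 0.27439937, -0.56087071,  0.2436813 ]), 'tool_rot': array([ 9.74257302e-01,  2.25436899e-01, -4.43015646e-05, -9.55228656e-04]), 'ft_force': array([0.32029878, 0.32000759, 0.10179146]), 'moment': array([ 0.05322017,  0.01534375, -0.01372609]), 'grip_force': 0.0, 'grip_width': 0.08696196920088782}}
0.022
```

View pics/scene0.png

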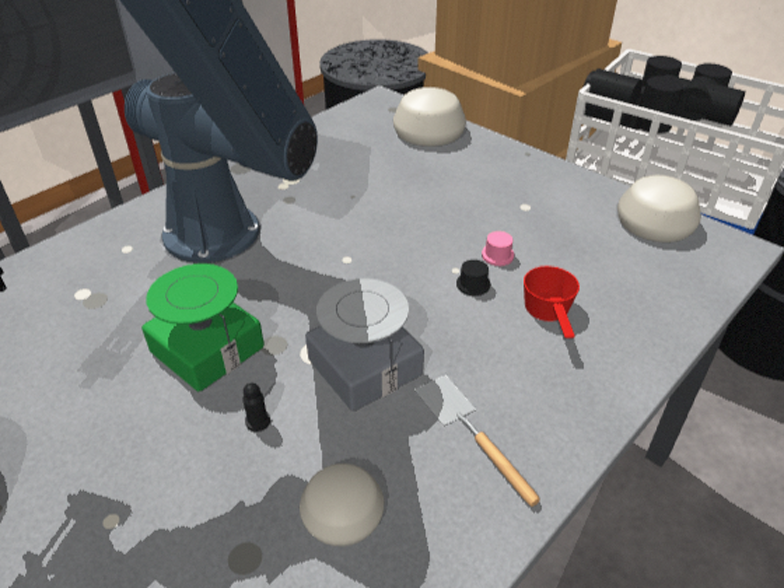

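View pics/top0.png

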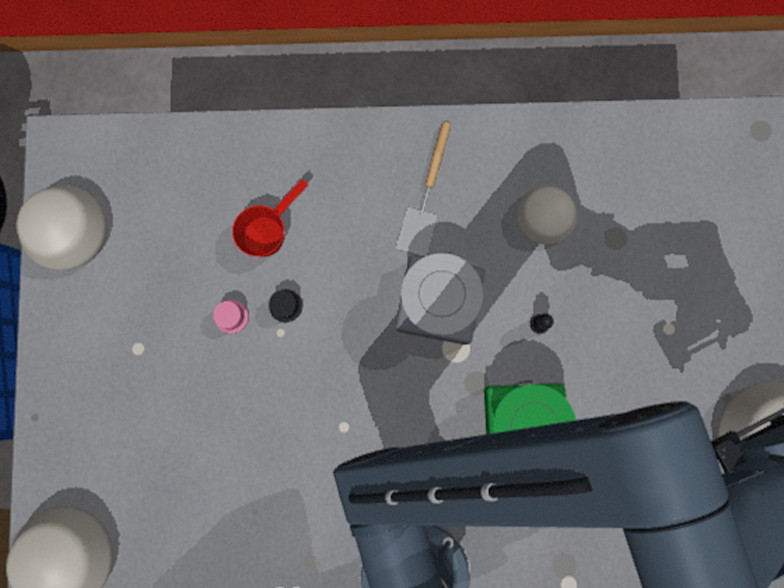

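Scene picture (1.4x): the dark plinth is at (474,278) and the pink look-alike at (498,248). The figure is at (256,408), the grey scale at (365,345) and the green look-alike at (204,325). The top picture agrees: plinth (285,305), pink (231,317), figure (541,322), grey pan (442,295). The dark plinth and the grey scale fit the description. I'll confirm them in a crop and compute positions.

```bash
python3 - <<'E'
from h import *
c=cam('top'); save(c,'top_crop.png',(150,150,430,300),2.85)
s=cam('scene')
k=1.4
for n,t,sc,zt,zs in [('plinth',(285,304),(474.5,267),.045,.045),('pan',(442,294),(363,309),.146,.146),('fig',(542,322),(251,391),.075,.077)]:
    print(n,pt(c,t[0]/k,t[1]/k,zt).round(4),pt(s,sc[0]/k,sc[1]/k,zs).round(4))
E
```

```text
plinth [0.5293 0.2438 0.045 ] [0.533 0.251 0.045]
pan [ 0.5302 -0.0607  0.146 ] [ 0.5368 -0.0607  0.146 ]
fig [ 0.4809 -0.2534  0.075 ] [ 0.4866 -0.2613  0.077 ]
```

View pics/top_crop.png

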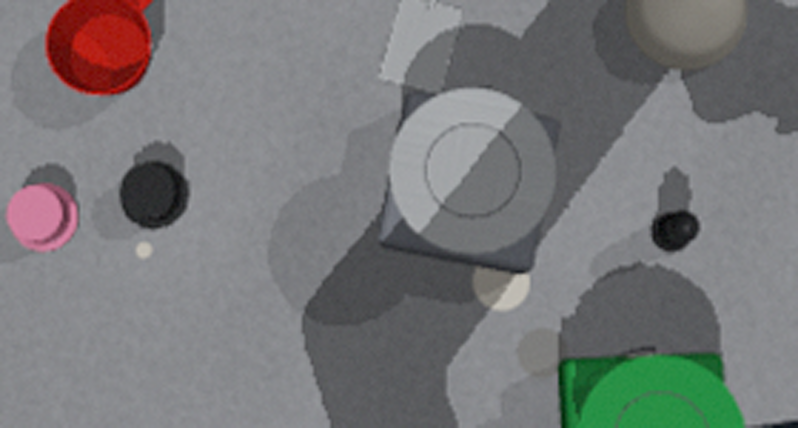

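The crop shows the dark plinth at (154,194), the pink look-alike separate at (42,215), and the grey pan ring at (473,170). I'll drive by way of the figure and the pan, taking wrist pictures of each on the way.

>>> drive_tool([
  [[15,-8,0,0,0,0],[27,-15,0,0,0,0],[27,-15,0,0,0,0],[27,-15,0,0,0,0],[27,-15,0,0,0,0],[27,-15,0,0,0,0],[27,-15,0,0,0,0],[27,-15,0,0,0,0]],
], gripper=100)

```text
time: 0.92
position: [0.409, -0.3677, 0.2446]
tool_rot: [0.974, 0.226, 0.0, -0.0]
ft_force: [0.5, -0.4, 0.2]
grip_width: 0.0868
grip_force: 0.0
```

>>> drive_tool([
  [[27,-15,0,0,0,0],[27,-15,0,0,0,0],[27,-15,0,0,0,0],[27,-15,0,0,0,0],[10,-8,0,0,0,0],[0,0,0,0,0,0],[0,0,0,0,0,0]],
])

```text
time: 1.5
position: [0.4842, -0.2566, 0.2446]
tool_rot: [0.974, 0.227, -0.0, 0.0]
ft_force: [0.5, -1.2, -0.7]
grip_width: 0.087
grip_force: 0.0
```

```bash
cat >> h.py <<'E'
import pickle
def snap(fn):
    c=cam('wrist'); pickle.dump(c,open('pics/'+fn+'.pkl','wb')); return c
E
python3 -c "
from h import *
c=snap('w_fig'); print(c['o']['position'],c['o']['tool_rot'])"
```

```text
[ 0.48420078 -0.25661864  0.24457829] [ 9.74002447e-01  2.26537182e-01 -3.43096010e-04  1.46252438e-04]
```

>>> drive_tool([
  [[10,-12,0,0,0,0],[18,-22,0,0,0,0],[22,-26,0,0,0,0],[22,-26,0,0,0,0],[22,-26,0,0,0,0],[20,-24,0,0,0,0],[14,-18,0,0,0,0],[0,0,0,0,0,0]],
])

```text
time: 2.22
position: [0.5316, -0.0607, 0.2445]
tool_rot: [0.974, 0.226, 0.0, -0.001]
ft_force: [-0.8, 1.3, -0.1]
grip_width: 0.0872
grip_force: 0.0
```

```bash
python3 -c "
from h import *
c=snap('w_pan'); print(c['o']['position'],c['o']['tool_rot'])"
```

```text
[ 0.53161478 -0.06073092  0.24453967] [ 9.74067853e-01  2.26255037e-01  6.20394427e-05 -6.86731269e-04]
```

>>> drive_tool([
  [[9,-18,0,0,0,0],[17,-34,0,0,0,0],[17,-34,0,0,0,0],[17,-34,0,0,0,0],[17,-34,0,0,0,0],[17,-34,0,0,0,0],[17,-34,0,0,0,0],[17,-34,0,0,0,0]],
])

```text
time: 2.93
position: [0.5352, 0.2225, 0.2446]
tool_rot: [0.975, 0.224, 0.0, 0.001]
ft_force: [0.3, -0.9, -0.2]
grip_width: 0.0873
grip_force: 0.0
```

>>> drive_tool([
  [[8,-20,0,0,0,0],[0,0,0,0,0,0],[0,0,0,0,0,0]],
])

```text
time: 3.18
position: [0.5333, 0.2437, 0.2443]
tool_rot: [0.974, 0.225, -0.0, 0.001]
ft_force: [0.1, -0.0, -0.2]
grip_width: 0.0867
grip_force: 0.0
```

```bash
python3 -c "
from h import *
c=snap('w_pl'); print(c['o']['position'],c['o']['tool_rot'])
L=[pickle.load(open('pics/%s.pkl'%n,'rb'))['img'][:,:,::-1] for n in ('w_pl','w_pan','w_fig')]
L=[cv2.resize(cv2.convertScaleAbs(l,alpha=1.8,beta=10),(400,300),interpolation=cv2.INTER_AREA) for l in L]
cv2.imwrite('pics/w3.png',np.vstack([np.hstack(L[:2]),np.hstack([L[2],L[2]*0])]))"
```

```text
[0.53328327 0.24369814 0.24430446] [ 9.74244368e-01  2.25493918e-01 -6.78652991e-05  6.31598213e-04]
```

View pics/w3.png

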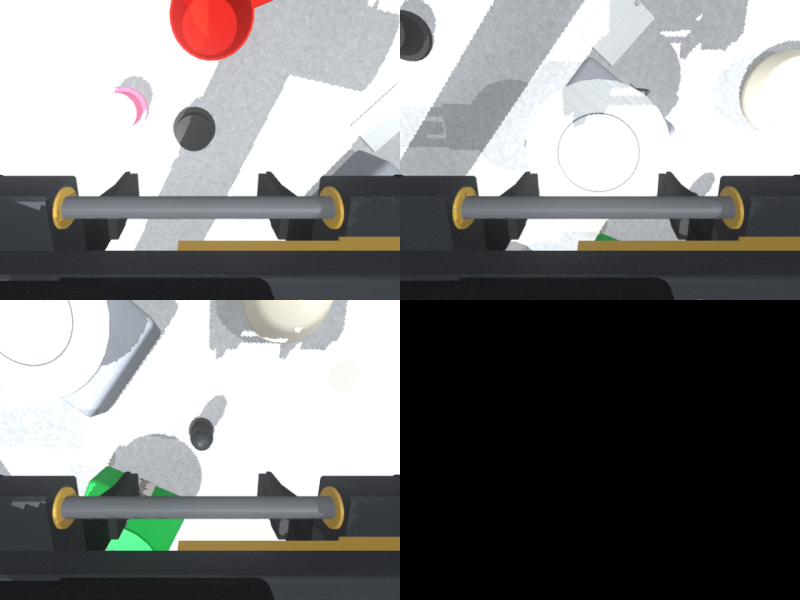

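The composite at 400x300 each shows the plinth at (194,128), the pan ring at (198,152) in its panel, and the figure at (202,133) in its panel. I'll fit them by silhouette and ring.

```bash
cat >> h.py <<'E'
from scipy.optimize import least_squares
A=np.linspace(0,2*np.pi,60)
PL=[(0,.034),(.008,.034),(.008,.027),(.045,.027)]
FI=[(0,.020),(.009,.020),(.009,.016),(.062,.016),(.068,.009),(.077,.013),(.082,.012)]
def blob(c,u,v,thr):
    m=(c['img'].max(2)<thr).astype(np.uint8); m[:int(v)-60]=0; m[int(v)+60:]=0; m=m*1
    n,l,s,ce=cv2.connectedComponentsWithStats(m); i=l[int(v),int(u)]; return ce[i],s[i]
def sil(c,P,rings,z0):
    m=np.zeros((1680,2240),np.uint8)
    for a,b in zip(rings,rings[1:]):
        q=[px(c,(P[0]+r*np.cos(t),P[1]+r*np.sin(t),z0+z)) for z,r in(a,b) for t in A]
        cv2.fillConvexPoly(m,cv2.convexHull(np.round(np.array(q)*4+1.5).astype(np.int32)),1)
    M=cv2.moments(m,True); return np.array([M['m10']/M['m00'],M['m01']/M['m00']])/4-.375,M['m00']/16
def fit(c,u,v,rings,z0=0,thr=60):
    ce,s=blob(c,u,v,thr); P=pt(c,u,v,z0+.03)[:2]
    for _ in range(5):
        q,a=sil(c,P,rings,z0); P=P+(pt(c,*ce,z0+.03)-pt(c,*q,z0+.03))[:2]
    return P.round(4),'blob',ce.round(1),s,'model',q.round(1),round(a)
E
python3 - <<'E'
from h import *
L={n:pickle.load(open('pics/%s.pkl'%n,'rb')) for n in ('w_pl','w_pan','w_fig')}
for t in (40,55):
    print(fit(L['w_pl'],272,179,PL,0,t)); print(fit(L['w_fig'],282,185,FI,0,t))
c=L['w_pan']; g=cv2.cvtColor(c['img'],cv2.COLOR_RGB2GRAY).astype(float)
# ring: darkest along radial rays in the pan plane
P=np.array([.533,-.06])
for _ in range(4):
    pts=[]
    for t in np.linspace(0,2*np.pi,72,endpoint=False):
        rr=np.arange(.036,.052,.0003); uv=np.array([px(c,(P[0]+r*np.cos(t),P[1]+r*np.sin(t),.146)) for r in rr],np.float32)
        p=cv2.remap(g.astype(np.float32),uv[:,0:1],uv[:,1:2],1).ravel(); d=p-cv2.blur(p[:,None],(1,15)).ravel()
        r=rr[d.argmin()]; pts.append(P+r*np.array([np.cos(t),np.sin(t)]))
    pts=np.array(pts); s=least_squares(lambda x:np.hypot(*(pts-x[:2]).T)-x[2],[*P,.043],loss='soft_l1',f_scale=.001); P=s.x[:2]
print('ring',s.x,s.cost)
E
```

```text
(array([0.5065, 0.2276]), 'blob', array([279.5, 209.6]), array([     0,      0,    560,    420, 234579], dtype=int32), 'model', array([279.5, 209.6]), 2901)
(array([ 0.492 , -0.2576]), 'blob', array([281.4, 179.7]), array([268, 169,  29,  29, 361], dtype=int32), 'model', array([281.4, 179.7]), 1276)
(array([0.5345, 0.2446]), 'blob', array([276.8, 180.8]), array([ 249,  150,   52,   61, 2139], dtype=int32), 'model', array([276.8, 180.8]), 2924)
(array([ 0.4863, -0.2612]), 'blob', array([282. , 186.1]), array([ 266,  165,   32,   45, 1097], dtype=int32), 'model', array([282. , 186.1]), 1302)
ring [ 0.53293163 -0.05997061  0.04228666] 1.3658851104996107e-05
```

```bash
python3 - <<'E'
from h import *
L={n:pickle.load(open('pics/%s.pkl'%n,'rb')) for n in ('w_pl','w_fig')}
print(L['w_pl']['img'][150:210:6,272].max(1), L['w_pl']['img'][180,235:310:5].max(1))
for t in (62,70,78):
    print(fit(L['w_pl'],275,190,PL,0,t)); print(fit(L['w_fig'],282,185,FI,0,t))
E
```

```text
[43 40 43 42 41 41 41 41 38 40] [150 149  66  69  70  67  44  40  40  41  39  42  41  40 105]
(array([0.5345, 0.2454]), 'blob', array([276.2, 180.6]), array([ 248,  150,   54,   62, 2243], dtype=int32), 'model', array([276.2, 180.5]), 2927)
(array([ 0.4859, -0.2609]), 'blob', array([281.6, 186.4]), array([ 265,  165,   34,   46, 1203], dtype=int32), 'model', array([281.6, 186.4]), 1303)
(array([0.5343, 0.2488]), 'blob', array([273.4, 179.4]), array([ 243,  150,   59,   62, 2612], dtype=int32), 'model', array([273.4, 179.4]), 2929)
(array([ 0.4857, -0.261 ]), 'blob', array([281.6, 186.5]), array([ 265,  165,   34,   46, 1230], dtype=int32), 'model', array([281.6, 186.5]), 1304)
(array([0.5331, 0.2502]), 'blob', array([271.8, 179.8]), array([ 243,  149,   59,   63, 2826], dtype=int32), 'model', array([271.8, 179.8]), 2928)
(array([ 0.4857, -0.2611]), 'blob', array([281.7, 186.6]), array([ 265,  165,   34,   46, 1253], dtype=int32), 'model', array([281.7, 186.6]), 1305)
```

>>> drive_tool([
  [[3,-6,15,0,0,0],[0,0,35,0,0,0],[0,0,35,0,0,0],[0,0,35,0,0,0],[0,0,35,0,0,0],[0,0,22,0,0,0],[0,0,10,0,0,0],[0,0,0,0,0,0]],
])

```text
time: 3.9
position: [0.5318, 0.2489, 0.0552]
tool_rot: [0.975, 0.224, -0.003, 0.0]
ft_force: [-0.5, 0.2, -0.4]
grip_width: 0.0874
grip_force: 0.0
```

```bash
python3 -c "
from h import *
c=snap('w_pl2'); print(c['o']['position'],c['o']['ft_force'])
save(c,'w_pl2.png',k=1.4)"
```

```text
[0.53181409 0.24893359 0.05524384] [-0.47369543  0.15134654 -0.4356529 ]
```

View pics/w_pl2.png

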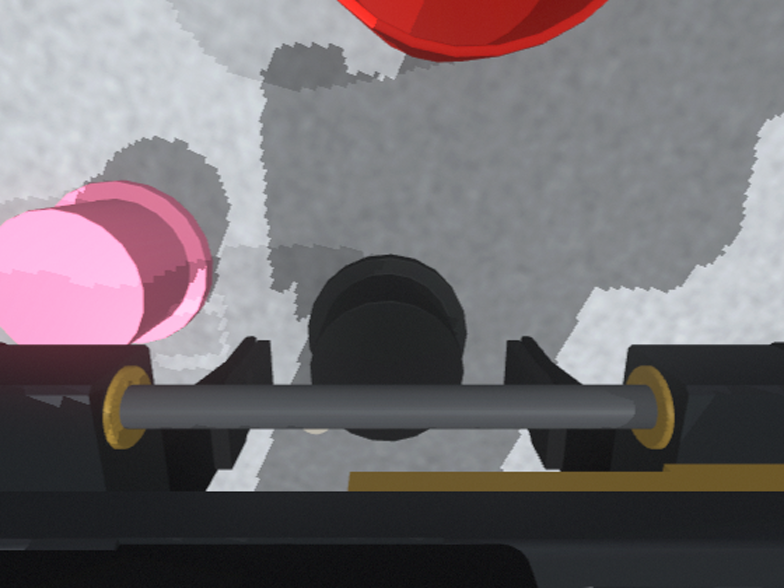

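The plinth stands centred between the open fingers, its top at about (388,370).

```bash
python3 -c "
from h import *
c=pickle.load(open('pics/w_pl2.pkl','rb')); print(pt(c,387.5/1.4,370/1.4,.045), px(c,(.5333,.2505,.045)))
Rt=R.from_quat(c['o']['tool_rot']).as_matrix(); print(Rt.T@(pt(c,387.5/1.4,370/1.4,.045)-c['o']['position']))"
```

```text
[0.53418676 0.25056728 0.045     ] (np.float64(276.11865228999324), np.float64(265.8383994212479))
[ 0.00290157 -0.00042697  0.01022905]
```

>>> drive_tool([
  [[2.5,0,8,0,0,0],[0,0,8,0,0,0],[0,0,4,0,0,0],[0,0,0,0,0,0]],
])

```text
time: 4.28
position: [0.5348, 0.2526, 0.0374]
tool_rot: [0.974, 0.226, -0.0, 0.0]
ft_force: [-0.2, -0.4, 0.3]
grip_width: 0.087
grip_force: 0.0
```

>>> drive_tool([
  [[0,0,0,0,0,0],[0,0,0,0,0,0],[0,0,0,0,0,0],[0,0,0,0,0,0],[0,0,0,0,0,0],[0,0,0,0,0,0]],
], gripper=40, squeeze=25)

```text
time: 4.78
position: [0.535, 0.2527, 0.0377]
tool_rot: [0.974, 0.226, 0.0, 0.0]
ft_force: [0.5, -1.4, 1.3]
grip_width: 0.055
grip_force: 0.7
```

>>> drive_tool([
  [[0,0,0,0,0,0],[0,0,0,0,0,0],[0,0,0,0,0,0],[0,0,0,0,0,0]],
])

```text
time: 5.12
position: [0.5352, 0.2526, 0.0377]
tool_rot: [0.974, 0.226, 0.0, 0.0]
ft_force: [0.8, -1.3, 2.0]
grip_width: 0.0525
grip_force: 25.0
```

>>> drive_tool([
  [[0,0,-10,0,0,0],[0,0,-25,0,0,0],[0,0,-35,0,0,0],[0,0,-35,0,0,0],[0,0,-30,0,0,0],[0,0,-15,0,0,0],[0,0,0,0,0,0],[0,0,0,0,0,0]],
])

```text
time: 5.78
position: [0.5345, 0.2528, 0.188]
tool_rot: [0.974, 0.225, 0.0, -0.0]
ft_force: [-0.6, 0.6, -4.5]
grip_width: 0.0528
grip_force: 25.0
```

>>> drive_tool([
  [[0,0,-10,0,0,0],[0,0,-20,0,0,0],[0,0,-10,0,0,0],[0,0,0,0,0,0],[0,0,0,0,0,0],[0,0,0,0,0,0]],
])

```text
time: 6.28
position: [0.534, 0.2525, 0.2263]
tool_rot: [0.974, 0.225, -0.001, 0.0]
ft_force: [-0.9, -1.0, -5.0]
grip_width: 0.0528
grip_force: 25.0
```

```bash
python3 -c "
from h import *
F=[]
c=snap('w_hold')
for i in range(8):
    eyes.camera('wrist'); F.append(sensors.get_obs()['ft_force'])
F=np.array(F); print(F.mean(0),F.std(0),c['o']['position'])
save(c,'w_hold.png',(180,180,380,330),4)"
```

```text
[ 0.09916482 -0.12177611 -3.64905993] [0.39226778 0.37447811 0.30709126] [0.53403793 0.25245161 0.22627316]
```

View pics/w_hold.png

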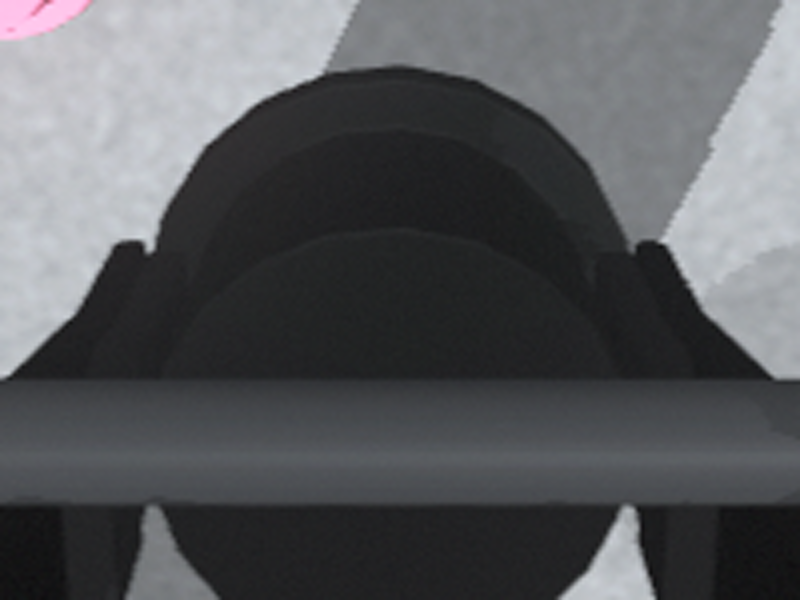

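```bash
python3 -c "
from h import *
c=pickle.load(open('pics/w_hold.pkl','rb')); o=c['o']; Rt=R.from_quat(o['tool_rot']).as_matrix(); z=o['position'][2]-.0377
for n,u,v,h,r in [('top',400,228,.045,.027),('drumfoot',400,127,.008,.027),('foot',398,67,.008,.034),('foot0',398,67,0,.034)]:
    P=pt(c,180+u/4-.4,180+v/4-.4,z+h); t=Rt.T@(P-o['position']); print(n,(t*1e3).round(1),'centre x',round((t[0]-r)*1e3,1))
"
```

```text
top [23.7  0.8 -7.4] centre x -3.3
drumfoot [24.3  1.1 29.6] centre x -2.7
foot [32.4  0.8 29.6] centre x -1.6
foot0 [30.5  0.8 37.6] centre x -3.5
```

>>> drive_tool([
  [[-8,16,0,0,0,0],[-16,33,0,0,0,0],[-17,35,0,0,0,0],[-17,35,0,0,0,0],[-17,35,0,0,0,0],[-17,35,0,0,0,0],[-17,35,0,0,0,0],[-16,33,0,0,0,0]],
])

```text
time: 7.4
position: [0.5354, -0.0352, 0.2279]
tool_rot: [0.974, 0.225, 0.0, 0.0]
ft_force: [0.5, -0.4, -3.8]
grip_width: 0.0527
grip_force: 25.0
```

>>> drive_tool([
  [[-8,17,0,0,0,0],[-3,6,0,0,0,0],[0,0,0,0,0,0],[0,0,0,0,0,0]],
])

```text
time: 7.73
position: [0.5355, -0.0582, 0.2275]
tool_rot: [0.974, 0.225, -0.0, -0.001]
ft_force: [0.3, 0.1, -3.6]
grip_width: 0.0526
grip_force: 25.0
```

```bash
python3 -c "
from h import *
c=snap('w_over'); o=c['o']; Rt=R.from_quat(o['tool_rot']).as_matrix(); p=np.array(o['position'])
print(p,o['tool_rot'],(Rt.T@(np.array([.5355,-.0588,p[2]])-p)*1e3).round(1),o['ft_force'])
F=[]
for i in range(10):
    eyes.camera('wrist'); F.append(sensors.get_obs()['ft_force'][2])
print(np.mean(F),np.std(F))
im=c['img'][60:330,100:460,::-1]; cv2.imwrite('pics/w_over.png',cv2.resize(im,None,fx=2.2,fy=2.2,interpolation=cv2.INTER_CUBIC))"
```

```text
[ 0.53552154 -0.05815773  0.22753752] [ 9.74350113e-01  2.25036839e-01 -4.52961279e-05 -5.24812604e-04] [-0.3  0.6 -0. ] [ 0.31790087  0.14955497 -3.60234612]
-3.965848408475472 0.4809113699572873
```

View pics/w_over.png

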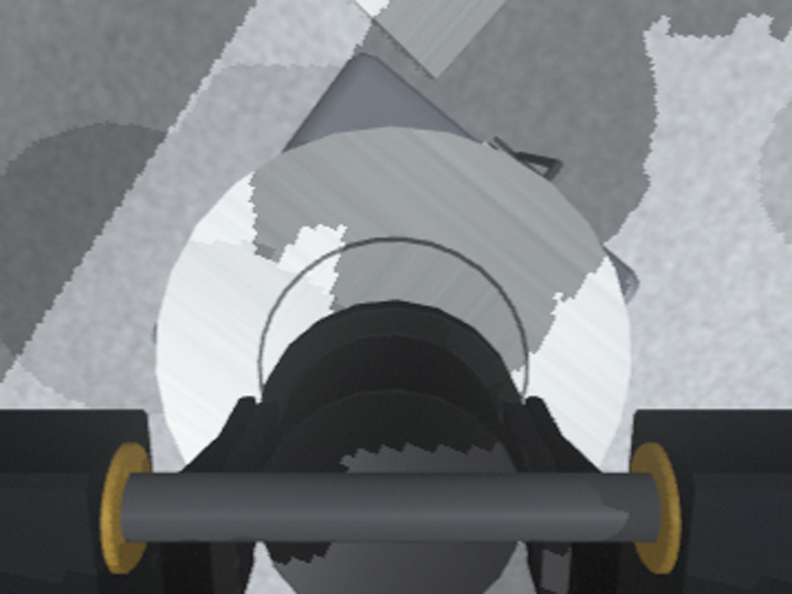

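The picture shows the plinth's foot laterally centred on the ring: ring edges at 261 and 526, foot edges at 262 and 525. I'll start lowering.

>>> drive_tool([
  [[0,0,4,0,0,0],[0,0,8,0,0,0],[0,0,9,0,0,0],[0,0,7,0,0,0],[0,0,4,0,0,0],[0,0,2,0,0,0],[0,0,1,0,0,0],[0,0,0,0,0,0]],
])

```text
time: 8.95
position: [0.5357, -0.0586, 0.1923]
tool_rot: [0.974, 0.225, -0.0, -0.0]
ft_force: [0.2, -0.3, -3.8]
grip_width: 0.0527
grip_force: 25.0
```

>>> drive_tool([
  [[0,0,1.5,0,0,0],[0,0,1.5,0,0,0],[0,0,1.5,0,0,0],[0,0,1.5,0,0,0],[0,0,1.5,0,0,0],[0,0,1.5,0,0,0],[0,0,1.5,0,0,0],[0,0,1.5,0,0,0]],
])

```text
time: 9.62
position: [0.5358, -0.0586, 0.1805]
tool_rot: [0.974, 0.225, 0.0, 0.0]
ft_force: [0.3, 0.7, -3.4]
grip_width: 0.0528
grip_force: 25.0
```

>>> drive_tool([
  [[0,0,1.5,0,0,0],[0,0,1.5,0,0,0],[0,0,1.5,0,0,0],[0,0,1.5,0,0,0],[0,0,1.5,0,0,0],[0,0,1.5,0,0,0],[0,0,1.5,0,0,0],[0,0,1.5,0,0,0]],
])

```text
time: 10.28
position: [0.5358, -0.0586, 0.1685]
tool_rot: [0.974, 0.225, 0.0, 0.0]
ft_force: [-1.2, 0.6, -2.4]
grip_width: 0.0526
grip_force: 25.0
```

```bash
cat >> h.py <<'E'
def avg(n=12):
    F=[]
    for i in range(n): eyes.camera('wrist'); F.append(sensors.get_obs()['ft_force'][2])
    o=sensors.get_obs(); print('t',o['time'],'pos',np.round(o['position'],4),'fz',np.mean(F).round(2),'+-',(np.std(F)/n**.5).round(2),'w',o['grip_width'])
E
python3 -c "
from h import *
avg(8)"
```

```text
t 10.6833 pos [ 0.5357 -0.0586  0.1686] fz -1.34 +- 0.14 w 0.05272791098203025
```

>>> drive_tool([
  [[0,0,1.2,0,0,0],[0,0,1.2,0,0,0],[0,0,1.2,0,0,0],[0,0,1.2,0,0,0],[0,0,1.2,0,0,0],[0,0,1,0,0,0],[0,0,1,0,0,0],[0,0,0,0,0,0]],
])

```text
time: 11.35
position: [0.5358, -0.0586, 0.1604]
tool_rot: [0.974, 0.225, -0.0, -0.0]
ft_force: [-0.3, 0.4, 0.1]
grip_width: 0.0525
grip_force: 25.0
```

```bash
python3 -c "
from h import *
avg(24)"
```

```text
t 12.55 pos [ 0.5358 -0.0586  0.1606] fz -0.22 +- 0.08 w 0.05293523046423629
```

>>> drive_tool([
  [[0,0,0.5,0,0,0],[0,0,0.5,0,0,0],[0,0,0,0,0,0],[0,0,0,0,0,0]],
])

```text
time: 12.88
position: [0.5358, -0.0586, 0.1595]
tool_rot: [0.974, 0.225, 0.0, 0.0]
ft_force: [-0.0, -0.4, -0.3]
grip_width: 0.0527
grip_force: 25.0
```

>>> drive_tool([
  [[0,0,0,0,0,0],[0,0,0,0,0,0],[0,0,0,0,0,0],[0,0,0,0,0,0],[0,0,0,0,0,0],[0,0,0,0,0,0]],
], squeeze=3)

```text
time: 13.38
position: [0.5357, -0.0586, 0.1596]
tool_rot: [0.974, 0.225, 0.0, -0.0]
ft_force: [0.3, 0.2, -0.3]
grip_width: 0.0531
grip_force: 3.0
```

>>> drive_tool([
  [[0,0,0,0,0,0],[0,0,0,0,0,0],[0,0,0,0,0,0],[0,0,0,0,0,0],[0,0,0,0,0,0],[0,0,0,0,0,0]],
], gripper=90)

```text
time: 13.88
position: [0.5358, -0.0586, 0.1596]
tool_rot: [0.974, 0.225, 0.0, 0.0]
ft_force: [0.2, 0.4, 0.2]
grip_width: 0.0769
grip_force: 0.0
```

```bash
python3 -c "
from h import *
avg(8)"
```

```text
t 14.2833 pos [ 0.5357 -0.0586  0.1595] fz 0.03 +- 0.12 w 0.07877632898611742
```

>>> drive_tool([
  [[0,0,-6,0,0,0],[0,0,-16,0,0,0],[0,0,-26,0,0,0],[0,0,-24,0,0,0],[-10,0,-14,0,0,0],[-25,0,0,0,0,0],[-15,0,0,0,0,0],[0,0,0,0,0,0]],
], gripper=100)

```text
time: 14.95
position: [0.4882, -0.0808, 0.2462]
tool_rot: [0.974, 0.225, -0.001, -0.0]
ft_force: [-1.0, 0.2, -0.5]
grip_width: 0.0872
grip_force: 0.0
```

```bash
python3 -c "
from h import *
eyes.camera('wrist');c=snap('w_pl3'); print(c['o']['position'],c['o']['ft_force'])
im=c['img'][40:310,100:460,::-1]; cv2.imwrite('pics/w_pl3.png',cv2.resize(im,None,fx=2.2,fy=2.2,interpolation=cv2.INTER_CUBIC))"
```

```text
[ 0.4898842  -0.08075438  0.24618114] [ 0.2434167   0.02668585 -0.27980584]
```

View pics/w_pl3.png

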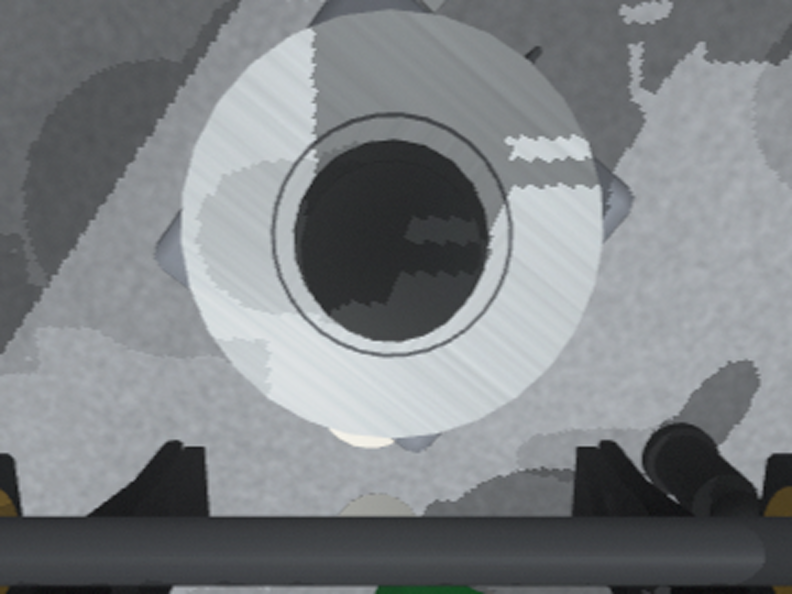

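The plinth stands well inside the ring: ring edges 272–512 × 113–355, plinth edges 294–490 × 140–341. I'll fit its centre and go to the figure.

```bash
python3 -c "
from h import *
c=pickle.load(open('pics/w_pl3.pkl','rb'))
for t in (75,95): print(fit(c,100+392/2.2,40+240/2.2,PL,.1218,t))
u=lambda a,b:(100+a/2.2-.3,40+b/2.2-.3)
for a in [(272,235),(512,235),(392,113),(392,355)]: print(pt(c,*u(*a),.1218).round(4))
o=c['o'];Rt=R.from_quat(o['tool_rot']).as_matrix();print((Rt.T@(np.array([.4858,-.261,0])-o['position'])*1e3).round(1))
"
```

```text
(array([ 0.5338, -0.0595]), 'blob', array([277.5, 147.8]), array([ 234,  104,   88,   90, 6110], dtype=int32), 'model', array([277.5, 147.8]), 6544)
(array([ 0.5334, -0.0595]), 'blob', array([277.4, 148.3]), array([ 234,  103,   88,   92, 6266], dtype=int32), 'model', array([277.4, 148.3]), 6537)
[ 0.5162 -0.0211  0.1218]
[ 0.5534 -0.0975  0.1218]
[ 0.5716 -0.0414  0.1218]
[ 0.4954 -0.0785  0.1218]
[-82.6 160.2 246.2]
```

The plinth is at (0.5336,−0.0595) and the ring centre at (0.534,−0.0596). Now the figure.

>>> drive_tool([
  [[-6,12,0,0,0,0],[-14,27,0,0,0,0],[-17,33,0,0,0,0],[-17,33,0,0,0,0],[-15,29,0,0,0,0],[-9,18,0,0,0,0],[-4.5,8,0,0,0,0],[0,0,0,0,0,0]],
])

```text
time: 15.72
position: [0.4878, -0.2625, 0.2453]
tool_rot: [0.975, 0.224, 0.0, 0.0]
ft_force: [-0.5, 0.2, 0.4]
grip_width: 0.087
grip_force: 0.0
```

>>> drive_tool([
  [[0,0,15,0,0,0],[0,0,32,0,0,0],[0,0,32,0,0,0],[0,0,22,0,0,0],[0,0,10,0,0,0],[0,0,0,0,0,0],[0,0,0,0,0,0]],
])

```text
time: 16.3
position: [0.4875, -0.2596, 0.1347]
tool_rot: [0.974, 0.226, -0.0, -0.0]
ft_force: [1.0, 0.2, 0.3]
grip_width: 0.0872
grip_force: 0.0
```

```bash
python3 -c "
from h import *
c=snap('w_f2'); print(c['o']['position']); o=c['o'];Rt=R.from_quat(o['tool_rot']).as_matrix();print((Rt.T@(np.array([.4858,-.261,0])-o['position'])*1e3).round(1))
im=c['img'][130:355,130:430,::-1]; im=cv2.convertScaleAbs(im,alpha=1.6,beta=10); cv2.imwrite('pics/w_f2.png',cv2.resize(im,None,fx=2.6,fy=2.6,interpolation=cv2.INTER_CUBIC))"
```

```text
[ 0.48747698 -0.25960444  0.13473774]
[ -2.1   0.6 134.7]
```

View pics/w_f2.png

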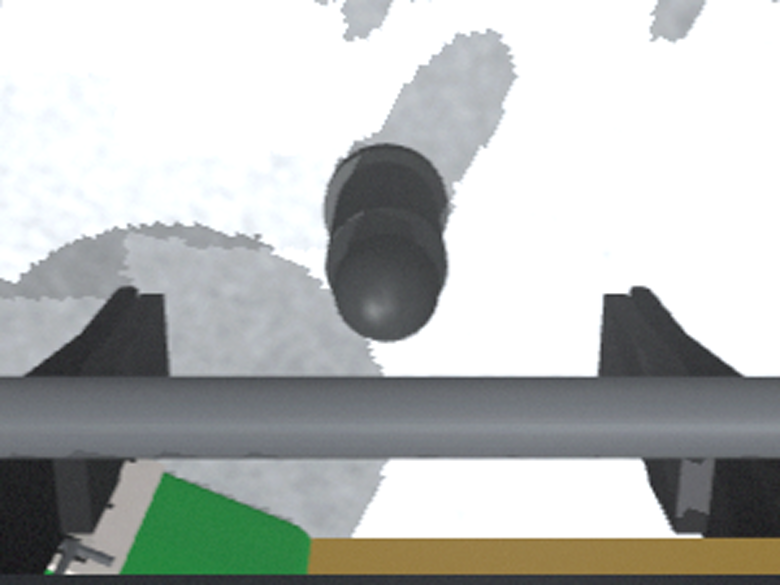

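The figure stands at column 387, midway between the finger edges at 165 and 603, with its head centre at about (388,287).

```bash
python3 -c "
from h import *
c=pickle.load(open('pics/w_f2.pkl','rb')); o=c['o'];Rt=R.from_quat(o['tool_rot']).as_matrix()
for P in (fit(c,279,235,FI,0,75)[0],fit(c,279,235,FI,0,85)[0],pt(c,278.6,240,.078)[:2]): print(P,(Rt.T@(np.array([*P,0])-o['position'])*1e3).round(1))
"
```

```text
[ 0.4855 -0.261 ] [ -2.4   0.5 134.7]
[ 0.4854 -0.2611] [ -2.5   0.5 134.7]
[ 0.48587622 -0.26109715] [ -2.1   0.7 134.7]
```

>>> drive_tool([
  [[-2.4,0.5,10,0,0,0],[0,0,20,0,0,0],[0,0,24,0,0,0],[0,0,18,0,0,0],[0,0,9,0,0,0],[0,0,4,0,0,0],[0,0,0,0,0,0],[0,0,0,0,0,0]],
])

```text
time: 17.02
position: [0.4856, -0.2626, 0.0503]
tool_rot: [0.974, 0.225, 0.001, 0.001]
ft_force: [-0.2, 1.1, 0.9]
grip_width: 0.0872
grip_force: 0.0
```

>>> drive_tool([
  [[0,0,0,0,0,0],[0,0,0,0,0,0],[0,0,0,0,0,0],[0,0,0,0,0,0],[0,0,0,0,0,0],[0,0,0,0,0,0],[0,0,0,0,0,0],[0,0,0,0,0,0]],
], gripper=15, squeeze=20)

```text
time: 17.68
position: [0.4851, -0.262, 0.0496]
tool_rot: [0.974, 0.225, -0.0, -0.0]
ft_force: [0.8, 0.5, -0.4]
grip_width: 0.0416
grip_force: 0.0
```

>>> drive_tool([
  [[0,0,0,0,0,0],[0,0,0,0,0,0],[0,0,0,0,0,0],[0,0,0,0,0,0],[0,0,0,0,0,0],[0,0,0,0,0,0]],
])

```text
time: 18.18
position: [0.4849, -0.2619, 0.0495]
tool_rot: [0.974, 0.225, -0.0, -0.0]
ft_force: [-0.2, 0.4, -0.4]
grip_width: 0.0316
grip_force: 20.0
```

>>> drive_tool([
  [[0,0,-10,0,0,0],[0,0,-28,0,0,0],[0,0,-36,0,0,0],[0,0,-36,0,0,0],[0,0,-36,0,0,0],[0,0,-36,0,0,0],[0,0,-22,0,0,0],[0,0,-6,0,0,0]],
])

```text
time: 18.85
position: [0.4868, -0.2633, 0.2647]
tool_rot: [0.974, 0.226, 0.003, 0.004]
ft_force: [0.3, -0.2, -1.2]
grip_width: 0.0313
grip_force: 20.0
```

```bash
python3 -c "
from h import *
for i in range(6): eyes.camera('wrist')
avg(12)
c=snap('w_fh');o=c['o'];Rt=R.from_quat(o['tool_rot']).as_matrix();p=np.array(o['position']);z0=p[2]-.0495
for t in (60,75):
    r=fit(c,278,235,FI,z0,t); print(r,(Rt.T@(np.array([*r[0],0])-p)*1e3).round(1))
im=c['img'][130:355,130:430,::-1]; im=cv2.convertScaleAbs(im,alpha=1.8,beta=10); cv2.imwrite('pics/w_fh.png',cv2.resize(im,None,fx=2.6,fy=2.6,interpolation=cv2.INTER_CUBIC))"
```

```text
t 19.75 pos [ 0.4851 -0.262   0.2596] fz -1.39 +- 0.19 w 0.031355337763366645
(array([ 0.4973, -0.2557]), 'blob', array([277. , 251.7]), array([ 201,  209,  154,   72, 6036], dtype=int32), 'model', array([277. , 251.7]), 8238) [ 13.8  -0.3 259.6]
(array([ 0.495 , -0.2573]), 'blob', array([278. , 257.3]), array([ 199,  209,  158,   86, 7454], dtype=int32), 'model', array([278. , 257.3]), 8329) [1.100e+01 1.000e-01 2.596e+02]
```

View pics/w_fh.png

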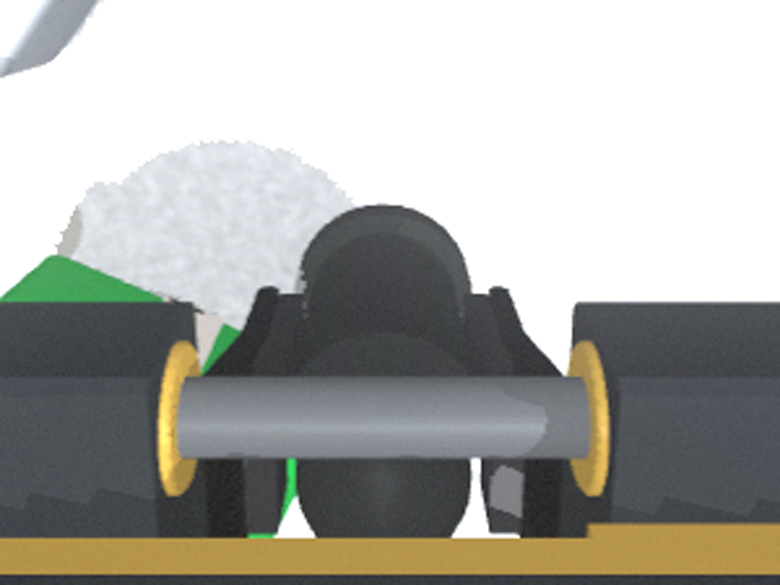

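The figure hangs upright between the pads. The foot's front edge is at (385,205) and the body's top front edge at row 333.

```bash
python3 -c "
from h import *
c=pickle.load(open('pics/w_fh.pkl','rb')); o=c['o']; Rt=R.from_quat(o['tool_rot']).as_matrix(); p=np.array(o['position']); z=p[2]-.0495
cs=[]
for n,v,h,r in [('foot0',205,0,.02),('foot9',205,.009,.02),('bodylow',233,.009,.016),('bodytop',333,.062,.016)]:
    t=Rt.T@(pt(c,130+385/2.6-.3,130+v/2.6-.3,z+h)-p); print(n,(t*1e3).round(1),'cx',round((t[0]-r)*1e3,1))
print(p,o['tool_rot'])
for cx in (-2,-1,0,1): print(cx,(Rt.T@(np.array([.5336,-.0595,p[2]])-Rt@np.array([cx/1e3,0,0])-p)*1e3).round(1))
"
```

```text
foot0 [20.3  0.1 49.5] cx 0.3
foot9 [22.8  0.1 40.5] cx 2.8
bodylow [16.5  0.1 40.5] cx 0.5
bodytop [ 16.3   0.  -12.5] cx 0.3
[ 0.4850574  -0.26203785  0.25956893] [9.74259478e-01 2.25429522e-01 2.67013797e-05 7.51546725e-06]
-2 [ 134.6 -160.6    0. ]
-1 [ 133.6 -160.6    0. ]
0 [ 132.6 -160.6    0. ]
1 [ 131.6 -160.6    0. ]
```

>>> drive_tool([
  [[8,-10,0,0,0,0],[20,-24,0,0,0,0],[24,-30,0,0,0,0],[25,-31,0,0,0,0],[25,-30,0,0,0,0],[18,-22,0,0,0,0],[9,-10,0,0,0,0],[3,-3.6,0,0,0,0]],
])

```text
time: 20.47
position: [0.5331, -0.0562, 0.2597]
tool_rot: [0.974, 0.227, 0.0, -0.001]
ft_force: [0.7, 0.5, -2.2]
grip_width: 0.0313
grip_force: 20.0
```

>>> drive_tool([
  [[0,0,0,0,0,0],[0,0,0,0,0,0],[0,0,0,0,0,0]],
])

```text
time: 20.72
position: [0.533, -0.0607, 0.2596]
tool_rot: [0.974, 0.225, -0.0, 0.0]
ft_force: [-0.2, 1.3, -1.2]
grip_width: 0.0315
grip_force: 20.0
```

```bash
python3 -c "
from h import *
avg(16); c=snap('w_fo');o=c['o'];Rt=R.from_quat(o['tool_rot']).as_matrix();p=np.array(o['position'])
print(p,(Rt.T@(np.array([.5336,-.0595,p[2]])-p)*1e3).round(1))
im=c['img'][100:355,110:450,::-1]; im=cv2.convertScaleAbs(im,alpha=1.6,beta=10); cv2.imwrite('pics/w_fo.png',cv2.resize(im,None,fx=2.3,fy=2.3,interpolation=cv2.INTER_CUBIC))"
```

```text
t 21.5167 pos [ 0.5331 -0.0597  0.2595] fz -1.45 +- 0.1 w 0.031199082914844457
[ 0.53309627 -0.05970732  0.25954504] [ 0.5  0.  -0. ]
```

View pics/w_fo.png

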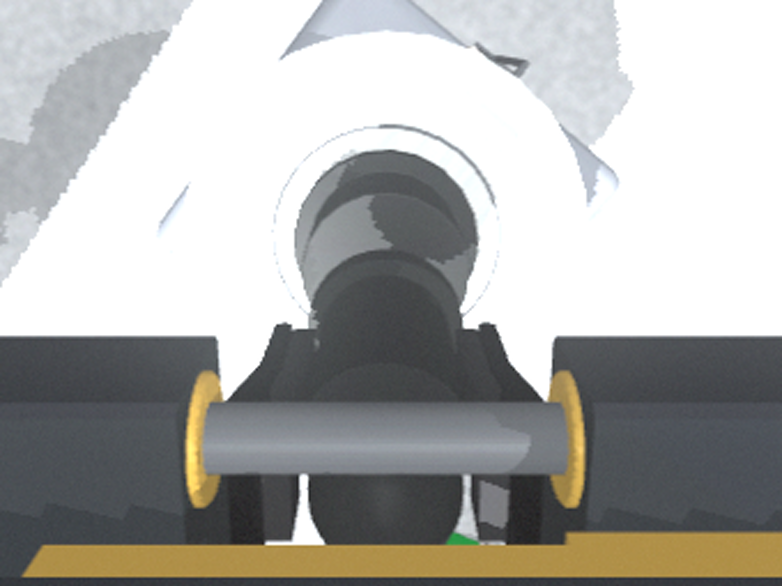

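The figure hangs centred over the plinth (columns 309–463 against 295–479). I'll lower it.

>>> drive_tool([
  [[0,0,4,0,0,0],[0,0,8,0,0,0],[0,0,9,0,0,0],[0,0,7,0,0,0],[0,0,4,0,0,0],[0,0,2,0,0,0],[0,0,1,0,0,0],[0,0,0,0,0,0]],
])

```text
time: 22.23
position: [0.5331, -0.0598, 0.2243]
tool_rot: [0.974, 0.225, -0.0, -0.0]
ft_force: [-0.5, 0.3, -0.0]
grip_width: 0.0318
grip_force: 20.0
```

>>> drive_tool([
  [[0,0,1.2,0,0,0],[0,0,1.2,0,0,0],[0,0,1.2,0,0,0],[0,0,1.2,0,0,0],[0,0,1.2,0,0,0],[0,0,1.2,0,0,0],[0,0,1.2,0,0,0],[0,0,1.2,0,0,0]],
])

```text
time: 22.9
position: [0.5331, -0.0598, 0.2148]
tool_rot: [0.974, 0.225, 0.0, -0.0]
ft_force: [-0.8, -0.2, -0.9]
grip_width: 0.0315
grip_force: 20.0
```

>>> drive_tool([
  [[0,0,1.2,0,0,0],[0,0,1.2,0,0,0],[0,0,1,0,0,0],[0,0,0.6,0,0,0],[0,0,0,0,0,0]],
])

```text
time: 23.32
position: [0.5331, -0.0598, 0.2109]
tool_rot: [0.974, 0.225, 0.0, 0.0]
ft_force: [-0.3, 1.0, -1.1]
grip_width: 0.0316
grip_force: 20.0
```

```bash
python3 -c "
from h import *
avg(20)"
```

```text
t 24.3167 pos [ 0.5331 -0.0598  0.211 ] fz -0.79 +- 0.11 w 0.031426179615243875
```

>>> drive_tool([
  [[0,0,0.8,0,0,0],[0,0,0.9,0,0,0],[0,0,0.9,0,0,0],[0,0,0.8,0,0,0],[0,0,0.6,0,0,0],[0,0,0,0,0,0]],
])

```text
time: 24.82
position: [0.5331, -0.0598, 0.2068]
tool_rot: [0.974, 0.225, -0.0, -0.0]
ft_force: [-0.9, -0.4, 0.3]
grip_width: 0.0312
grip_force: 20.0
```

```bash
python3 -c "
from h import *
avg(40)"
```

```text
t 26.8167 pos [ 0.5331 -0.0598  0.207 ] fz -0.12 +- 0.08 w 0.031756454292691916
```

>>> drive_tool([
  [[0,0,0.4,0,0,0],[0,0,0,0,0,0],[0,0,0,0,0,0],[0,0,0,0,0,0]],
])

```text
time: 27.15
position: [0.5331, -0.0598, 0.2066]
tool_rot: [0.974, 0.225, 0.0, 0.0]
ft_force: [-0.6, 0.8, 0.5]
grip_width: 0.0316
grip_force: 20.0
```

>>> drive_tool([
  [[0,0,0,0,0,0],[0,0,0,0,0,0],[0,0,0,0,0,0],[0,0,0,0,0,0],[0,0,0,0,0,0],[0,0,0,0,0,0]],
], squeeze=3)

```text
time: 27.65
position: [0.5331, -0.0598, 0.2065]
tool_rot: [0.974, 0.225, -0.0, -0.0]
ft_force: [1.3, 0.2, -0.4]
grip_width: 0.0314
grip_force: 3.0
```

>>> drive_tool([
  [[0,0,0,0,0,0],[0,0,0,0,0,0],[0,0,0,0,0,0],[0,0,0,0,0,0],[0,0,0,0,0,0],[0,0,0,0,0,0],[0,0,0,0,0,0],[0,0,0,0,0,0]],
], gripper=90)

```text
time: 28.32
position: [0.5331, -0.0598, 0.2066]
tool_rot: [0.974, 0.225, 0.0, 0.0]
ft_force: [-0.1, 0.4, -0.4]
grip_width: 0.0747
grip_force: 0.0
```

>>> drive_tool([
  [[0,0,0,0,0,0],[0,0,0,0,0,0],[0,0,0,0,0,0],[0,0,0,0,0,0]],
])

```text
time: 28.65
position: [0.5331, -0.0598, 0.2066]
tool_rot: [0.974, 0.225, -0.0, -0.0]
ft_force: [0.2, 0.0, 0.3]
grip_width: 0.0779
grip_force: 0.0
```

I've now viewed 11 pictures, one more than the 10 allowed, so I'll view no more. I'll retreat and check the result numerically.

>>> drive_tool([
  [[0,0,-8,0,0,0],[0,0,-18,0,0,0],[0,0,-28,0,0,0],[0,0,-28,0,0,0],[0,0,-20,0,0,0],[0,0,-12,0,0,0],[0,0,-4,0,0,0],[0,0,0,0,0,0]],
])

```text
time: 29.32
position: [0.5336, -0.0599, 0.3261]
tool_rot: [0.974, 0.225, 0.001, 0.001]
ft_force: [0.0, -0.3, -0.2]
grip_width: 0.0781
grip_force: 0.0
```

>>> drive_tool([
  [[-10,0,0,0,0,0],[-20,0,0,0,0,0],[-25,0,0,0,0,0],[-20,0,0,0,0,0],[-10,0,0,0,0,0],[0,0,0,0,0,0],[0,0,0,0,0,0]],
])

```text
time: 29.9
position: [0.4565, -0.0972, 0.3241]
tool_rot: [0.974, 0.225, -0.0, -0.0]
ft_force: [0.1, 0.2, -0.3]
grip_width: 0.0783
grip_force: 0.0
```

```bash
python3 - <<'E'
from h import *
c=cam('scene'); print(c['o']['time'],c['o']['position'])
P=(.5336,-.0595); z0=.146-.0337
# row-wise dark extents vs the model, along the stack's image
m=c['img'].max(2)<75
for n,z,r in [('head',.045+.077,.013),('body',.045+.045,.016),('ffoot',.045+.004,.02),('drum',.02,.027),('pfoot',.004,.034)]:
    u,v=px(c,(*P,z0+z)); w=r*f(c)/np.linalg.norm(np.array(c['xyz'])-[*P,z0+z])
    row=m[int(round(v))]; i=int(round(u)); 
    a=i
    while row[a-1]: a-=1
    b=i
    while row[b+1]: b+=1
    print(n,'model',round(u-w,1),round(u+w,1),'seen',a,b,'dark' if row[i] else 'not dark')
u,v=px(c,(*P,z0+.135)); col=m[:,int(round(u))]; ys=np.where(col[int(v)-40:int(v)+80])[0]+int(v)-40
print('rows dark',ys.min(),ys.max(),'model head top',px(c,(*P,z0+.135))[1],'foot front',px(c,(*P,z0))[1])
E
```

```text
29.9 [ 0.45650217 -0.097231    0.32413866]
head model 251.3 263.4 seen 252 263 dark
body model 250.6 265.2 seen 252 265 dark
ffoot model 249.5 267.4 seen 248 269 dark
drum model 247.0 270.7 seen 247 271 dark
pfoot model 244.3 273.8 seen 245 273 dark
rows dark 184 240 model head top 184.6171321890962 foot front 230.57320065572506
```

The seen silhouette matches the model within about 1–2 pixels everywhere: stacked, upright and centred.

```bash
python3 -c "
from rig import ticket; print(ticket.hand_in())"
```

```text
the job is handed in; nothing more can be done
None
```

The job is handed in at about 30 s: the plinth stands alone inside the pan ring with the figure upright and centred on it, both lowered slowly and let go only once the pan carried their weight, but I viewed 11 pictures, one over the limit of 10.

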